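Lock the bayonet cap onto the hose valve

ROBOT

A 6-joint arm with a two-finger parallel gripper is mounted at the origin on the work surface. World frame = base frame: x ahead of the robot, y to its left, z up, the work surface at z = 0. Lengths are in m, angles in rad, forces in N, time in s.
With the tool pointing down it reaches from about 0.3 to 0.875 m from the base axis. Payload 6.4 kg.
Tool frame: the origin (TCP) lies on the centre line of the jaws, within the pads' length; the fingertips stand 19 mm ahead of it and the grasp point (between the pads) is the TCP; z points along the fingers, x is the direction in which the jaws open and shut, and the axes are right-handed (so a half turn about z gives the same grasp; the last joint's range is limited). The gripper opens to 85 mm and grips with 20 to 120 N. Pads are 22 mm wide; open, the fingers measure 114 mm over their backs; the gripper's body (76 mm by 85 mm) begins 54 mm behind the grasp point. The pads swing forward as they close: fully open they stand 13 mm farther back than shut.
Start: joints at [1.118, 0.181, 1.607, -0, 1.354, -0.206], TCP at [0.14, 0.558, 0.25] pointing down, gripper open.
Joint ranges: [-2.99, 2.99], [-0.89, 2.07], [0.3, 2.58], [-1.14, 4.28], [0, 2.63], [-3.12, 3.12]. Speed limits (rad/s): [2.57, 2.57, 3.01, 3.14, 3.14, 3.14].

INTERFACE

Orientations are given as a rotation vector (axis times angle).
In Python, from bench import arm, get_image, order gives the robot as it stands. Calls block until the motion is done:
- arm.move_pose(position, orientation): joint-space move of the TCP to a pose.
- arm.servo_line(position, rot=None, v=0.15, guard=None): straight line of the TCP; rot=None keeps the orientation; v is the mean speed in m/s. With guard (N) it stops when the force on the tool has changed by that much, and returns True; else False.
- arm.movej(angles): joint-space move.
- arm.let_go() and arm.grab(grip_force=None): open the fingers fully, or close them until they stop; grip_force is the grip in N (None keeps the last).
- arm.hold(seconds).
- arm.solve_ik(position, orientation): joint angles nearest the present ones, or None.
- get_image(name): name is "scene" or "side" or "wrist"; returns a dict with "frame" (480x640x3 uint8, red, green, blue), "range_z" (480x640 float32, m along the optical axis (not along the pixel's ray), 0 where there is no reading), "fx", "fy", "cx", "cy" (pixels), "pose" (4x4, takes a point from camera to world coordinates); the wrist camera has in their place "T_tool_cam" (4x4, takes a point from camera to tool coordinates, whose origin is the TCP and whose axes are the tool frame's). Camera axes: x right, y down, z forward; pixel columns grow to the right and rows downward; lengths in m; the calibration is good to about 2 mm. A picture is of the moment at which its call begins: read the wrist's pose just before it.
A pose or a line that the arm cannot do raises arm.Unreachable and nothing moves.
- order.sign_off(): hands the job in, once; it reports no verdict.
Readings, each from a call of its own:
- arm.get_clock(): time.
- arm.get_joints(): joint angles.
- arm.get_joint_velocities(): joint speeds.
- arm.get_joint_torque(): joint torques, N m.
- arm.get_position(): TCP position.
- arm.get_ee_rot(): TCP orientation.
- arm.get_ft_force(): force on the tool from outside, world axes, zero at the start.
- arm.get_ft_torque(): the same for the moment, N m.
- arm.get_width(): finger opening in m.
Only numpy, scipy, OpenCV 4.12 (cv2) and the standard library are available. Lean on these libraries where they do the work, as an engineer would, in place of code of your own. Each camera call takes 0.05 s, during which the arm holds its last target.

TASK

Close the red hose valve with the bayonet cap that has the blue wing: feel or look for the collar's two slots, push the cap in against its spring, and twist it clockwise until the lugs spring up into their locking pockets, then let go and leave it locked. Be gentle: do not ram or lean hard on the valve (keep well under 70 N), and leave the other things on the bench where they are.

Things in the scene. Friction and masses are not known exactly. Their poses are not given: they have to be found in the camera images.
- cap: The bayonet cap, 170 to 330 g, standing on its nose. Origin: centre of the nose's underside; z up. Aluminium nose 50 mm across (foot bevelled to 43 mm over the lowest 5 mm) up to 26 mm, then a flange 72 mm across at 26 to 31 mm. Alike after a half turn about z.
- cap_wing (a point): Middle of the cap's blue wing, the part to grip, 46 mm above the cap's origin; axes as the cap's. The wing is 58 mm long along x, 14 mm thick along y, and reaches from 31 to 61 mm above the cap's origin.
- cap_lugs (a point): Point on the cap's axis, 11 mm above its origin, level with the two steel lugs, one at each end of the cap's x axis (so in line with the wing): 11.6 mm wide, 8 to 14 mm above the origin, reaching 33 mm out from the axis.
- valve: Red hose valve, fixed to the table, 118 mm tall, its mouth facing up. Origin: centre of its foot (104 mm across) at table height; z up the mouth's axis. A handwheel (60 mm across, not turned here) stands out along its +x, 55 mm up, to 119 mm from the axis.
- collar_top (a point): On the valve's axis, level with the top of its brass collar, 118 mm up; axes as the VALVE's. Collar 82 mm across, bore 53 mm. Its two entry slots, opposite each other, 13.6 mm wide, white dash outside each, lie 6 to 36 degrees anticlockwise (from above) of the valve's x axis, differently each time: this pose does not tell, see or feel for them. The collar holds firm.
- lip_under (a point): On the valve's axis, level with the underside of the collar's lip (8 mm thick), 110 mm above the valve's origin. With the slots missed, the lugs rest on the lip, cap origin 110 mm above the valve's. In line, the cap goes down until its flange meets the collar (92 mm). Below 96 mm the lugs clear the lip and it turns clockwise from above; the other way is blocked.
- lock_level (a point): Where the cap's origin is when locked: on the valve's axis, 99 mm above its origin. Turn 42 degrees clockwise from slot middle to pocket middle (stop some 2 degrees later), then let up: a spring lifts both lugs 3 mm into pockets under the lip; flange then 7 mm over the collar. Let go in the slot, it rests at 107 to 109 mm: not locked.
- seal_rest (a point): Top centre, at rest, of the black rubber seal disc (44 mm across) in the valve's mouth, 109 mm above the valve's origin. The cap's nose pushes it down on a spring: 1.6 N at first, then 0.8 N more per mm, so about 10 N with the cap locked and 15 N with the flange on the collar.
- gasket: Bystander: black rubber ring, 62 mm across, 6 mm thick, lying flat between the working places. Origin: centre of its underside. Leave it alone.
- spanner: Bystander: steel open-ended wrench lying at the right near the robot. Origin: on the tool. Leave it alone.
- plain_cap: Bystander: red plain plastic cap, 76 mm across, 40 mm tall, without lugs or wing. Origin: centre of its underside. Leave it alone.
- nozzle: Bystander: black hose nozzle standing upright, 66 mm across, 140 mm tall. Origin: centre of its underside. Leave it alone.
- grease_jar: Bystander: jar with a yellow lid, 64 mm across, 70 mm tall. Origin: centre of its underside. Leave it alone.
- extinguisher: Bystander: red fire extinguisher standing at the right, 110 mm across, 350 mm tall. Origin: centre of its underside. Leave it alone.

How it is judged:
On the way, in this order (a step that is already met when the one before it is completed fails the run):
1. the cap is lifted and carried over the valve's mouth (z of cap in the frame of valve above 0.112 m and horizontal distance between cap and valve below 0.03 m), for 0.05 s.
2. the cap is pushed in until its lugs are below the collar's lip (z of cap in the frame of valve below 0.0965 m and horizontal distance between cap and valve below 0.004 m), for 0.1 s.
At the end, for the whole second after the job is handed in: The cap sits locked: its origin is 97.2 to 101 mm above the valve's origin (lugs sprung up into the pockets), within 4 mm of the valve's axis, tilted less than 0.06 rad, at rest and let go (z of cap in the frame of valve between 0.0972 and 0.101 m and horizontal distance between cap and valve below 0.004 m and angle between cap's own z axis and vertical below 0.06 rad and linear speed of cap below 0.02 m/s and contact force between the fingers and cap below 0.1 N); the robot touches nothing.
It fails at once if the cap is rammed or leaned on: more than 70 N between cap and valve (contact force between cap and valve above 70 N).
It fails at once if the robot rams the valve itself with more than 70 N (contact force between any of the fingers, the arm and valve above 70 N).
It fails at once if another thing on the bench is shifted by more than 30 mm (distance of any of gasket, spanner, plain_cap, nozzle, grease_jar, extinguisher from where it was at the start of the episode above 0.03 m).
It also fails if it takes over 64 s, if anything falls off the work surface, if the arm or the gripper's body presses on something with over 40 N, if the wrist force passes 120 N, or if a joint passes its speed limit or range.

## Working session

There is one attempt and no reset: what is moved stays moved. The work goes in short steps, each a Python script; the robot and the scene stay as the last script left them, time stands still between calls to the robot, and variables do not carry over. Pictures are saved under pics/ and viewed, and the job is handed in when it is done.

```bash
ls; mkdir -p pics
cat > h.py <<'E'
import numpy as np, cv2
from scipy.spatial.transform import Rotation as R
from bench import arm, get_image, order
def save(n,im): cv2.imwrite('pics/'+n+'.png', im[:,:,::-1])
def cloud(d,pose):
    z=d['range_z']; v,u=np.mgrid[0:z.shape[0],0:z.shape[1]]
    p=np.stack([(u-d['cx'])/d['fx']*z,(v-d['cy'])/d['fy']*z,z],-1)
    return p@pose[:3,:3].T+pose[:3,3]
def wrist():
    T=np.eye(4); T[:3,3]=arm.get_position(); T[:3,:3]=R.from_rotvec(arm.get_ee_rot()).as_matrix()
    d=get_image('wrist'); d['pose']=T@d['T_tool_cam']; return d
def proj(d,P):
    c=(np.asarray(P)-d['pose'][:3,3])@d['pose'][:3,:3]
    return c[...,0]/c[...,2]*d['fx']+d['cx'], c[...,1]/c[...,2]*d['fy']+d['cy']
def ray(d,u,v,zp):
    r=d['pose'][:3,:3]@np.array([(u-d['cx'])/d['fx'],(v-d['cy'])/d['fy'],1]); o=d['pose'][:3,3]
    return o+r*(zp-o[2])/r[2]
E
python3 - <<'E'
from h import *
import pickle
for n in ['scene','side']:
    d=get_image(n); save(n+'0',d['frame']); pickle.dump(d,open(n+'0.pkl','wb')); print(d['pose'].round(3),d['fx'])
d=wrist(); save('wrist0',d['frame']); pickle.dump(d,open('wrist0.pkl','wb'));print(d['T_tool_cam'].round(3),d['fx'],arm.get_ee_rot(),arm.get_clock())
E
```

```text
pics
[[ 0.597  0.495 -0.631  1.44 ]
 [ 0.802 -0.388  0.454 -0.707]
 [-0.021 -0.777 -0.629  0.992]
 [ 0.     0.     0.     1.   ]] 519.2654923525555
[[ 0.699 -0.415  0.582 -0.272]
 [-0.715 -0.419  0.56  -0.893]
 [ 0.011 -0.808 -0.589  0.935]
 [ 0.     0.     0.     1.   ]] 612.5304933716001
[[ 1.    -0.001 -0.    -0.   ]
 [ 0.001  0.949  0.314 -0.081]
 [ 0.    -0.314  0.949 -0.123]
 [ 0.     0.     0.     1.   ]] 341.7282980897693 [ 2.47749916e+00  1.93073189e+00 -1.95591790e-03] 0.15
```

View pics/scene0.png

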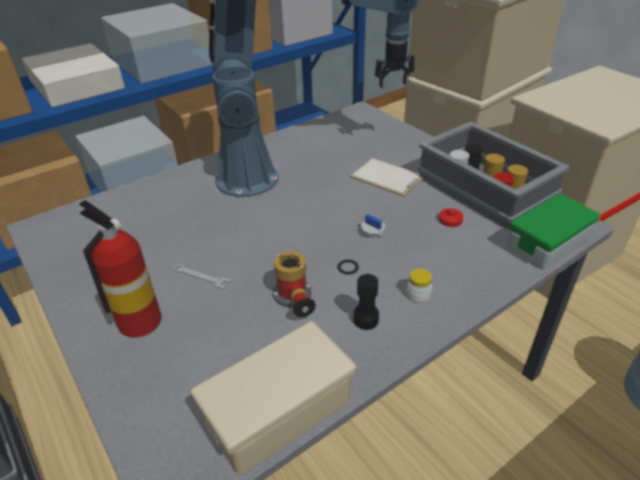

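View pics/side0.png

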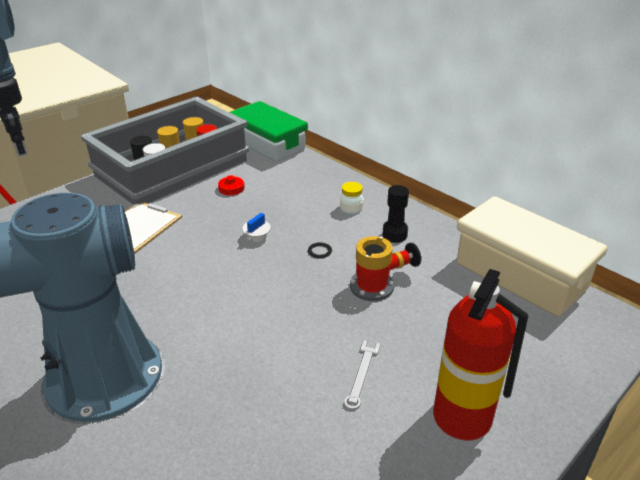

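View pics/wrist0.png

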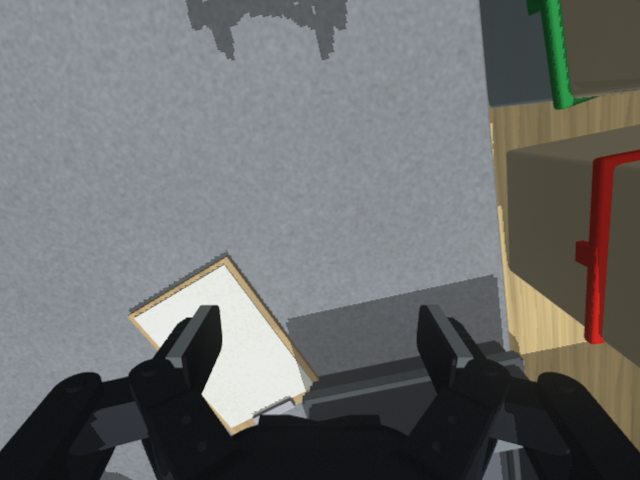

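The scene view has the cap (blue wing) at (372,224), the valve collar at (291,262) and the handwheel at (304,307). In the side view they are at (256,226), (374,250) and (413,254). The wrist view shows only the clipboard. Next I localise coarsely from depth and colour.

Run:
```python
from h import *
import pickle
def comp(m,mn=15):
    n,l,s,c=cv2.connectedComponentsWithStats(m.astype(np.uint8)); return [(l==i,s[i],c[i]) for i in range(1,n) if s[i,4]>=mn]
for n in ['scene','side']:
    d=pickle.load(open(n+'0.pkl','rb')); C=cloud(d,d['pose']); h=cv2.cvtColor(d['frame'],cv2.COLOR_RGB2HSV)
    H,S,V=h[...,0],h[...,1],h[...,2]; inb=(C[...,0]>.2)&(C[...,0]<.95)&(abs(C[...,1])<.5)&(d['range_z']>0)
    for nm,m in dict(blue=(H>105)&(H<130)&(S>150),gold=(H>14)&(H<25)&(S>120),red=((H<6)|(H>174))&(S>180),black=(V<50)).items():
        for l,s,c in comp(m&inb):
            P=C[l]; print(n,nm,s[4],c.round(),'med',np.median(P,0).round(3),'min',P.min(0).round(3),'max',P.max(0).round(3))
```

```text
scene blue 72 [374. 220.] med [0.52  0.144 0.057] min [0.488 0.135 0.038] max [0.545 0.152 0.064]
scene gold 566 [289. 267.] med [ 0.594 -0.205  0.113] min [ 0.46  -0.236 -0.002] max [ 0.621 -0.154  0.123]
scene gold 43 [297. 292.] med [ 0.641 -0.217  0.072] min [ 0.632 -0.232  0.06 ] max [ 0.649 -0.198  0.079]
scene red 250 [451. 217.] med [0.625 0.371 0.024] min [0.586 0.347 0.009] max [0.651 0.412 0.043]
scene red 54 [296. 285.] med [ 0.619 -0.206  0.07 ] min [ 0.607 -0.217  0.063] max [ 0.629 -0.189  0.075]
scene red 37 [300. 296.] med [ 0.656 -0.218  0.07 ] min [ 0.649 -0.23   0.067] max [ 0.666 -0.209  0.075]
scene black 59 [290. 263.] med [ 0.574 -0.193  0.109] min [ 0.564 -0.206  0.105] max [ 0.588 -0.179  0.113]
scene black 991 [366. 303.] med [ 0.787 -0.113  0.072] min [ 0.744 -0.134  0.004] max [ 0.807 -0.079  0.144]
scene black 220 [303. 307.] med [ 0.686 -0.232  0.063] min [ 0.62  -0.254  0.004] max [ 0.698 -0.205  0.087]
side blue 187 [256. 222.] med [0.509 0.141 0.053] min [0.483 0.133 0.033] max [0.541 0.16  0.066]
side gold 871 [374. 253.] med [ 0.565 -0.205  0.111] 
[... 195 characters left out ...]
 0.37  0.023] min [0.574 0.341 0.001] max [0.649 0.425 0.043]
side red 83 [406. 256.] med [ 0.656 -0.227  0.067] min [ 0.646 -0.238  0.034] max [ 0.685 -0.206  0.074]
side red 744 [375. 277.] med [ 0.552 -0.219  0.055] min [ 0.536 -0.236  0.009] max [ 0.637 -0.17   0.082]
side black 1018 [396. 214.] med [ 0.756 -0.114  0.074] min [ 0.735 -0.135  0.002] max [ 0.798 -0.076  0.144]
side black 86 [319. 250.] med [ 0.584 -0.014  0.005] min [ 0.555 -0.042 -0.   ] max [0.616 0.018 0.014]
side black 93 [373. 249.] med [ 0.579 -0.192  0.109] min [ 0.56  -0.21   0.104] max [ 0.598 -0.177  0.113]
side black 188 [414. 254.] med [ 0.677 -0.235  0.066] min [ 0.667 -0.255  0.032] max [ 0.688 -0.203  0.086]
```

The rough cap position is (0.516, 0.142) and the valve is at about (0.577, -0.198), with its x axis near -19°. Both fit the given heights and reach. I'll take closer wrist views.

```bash
cat >> h.py <<'E'
def rv(deg):
    a=np.radians(deg); c,s=np.cos(a),np.sin(a)
    return R.from_matrix(np.array([[c,s,0],[s,-c,0],[0,0,-1.]])).as_rotvec()
E
python3 - <<'E'
from h import *
import pickle
for n,p,a in [('w_valve1',[.577,-.198,.28],-80),('w_valve2',[.577,-.198,.28],100),('w_cap1',[.516,.142,.22],100)]:
    arm.move_pose(p,rv(a)); d=wrist(); save(n,d['frame']); pickle.dump(d,open(n+'.pkl','wb')); print(n,arm.get_position(),arm.get_clock(),arm.get_joints().round(2))
E
```

```text
w_valve1 [ 0.57724116 -0.19718543  0.28002456] 3.2583 [-0.52  0.23  1.48  0.    1.42  0.87]
w_valve2 [ 0.57701196 -0.19798739  0.28001086] 5.9583 [-0.52  0.23  1.48  0.    1.42 -2.27]
w_cap1 [0.51683805 0.14092824 0.22037921] 7.325 [ 0.04  0.12  1.74 -0.    1.28 -1.7 ]
```

View pics/w_valve1.png

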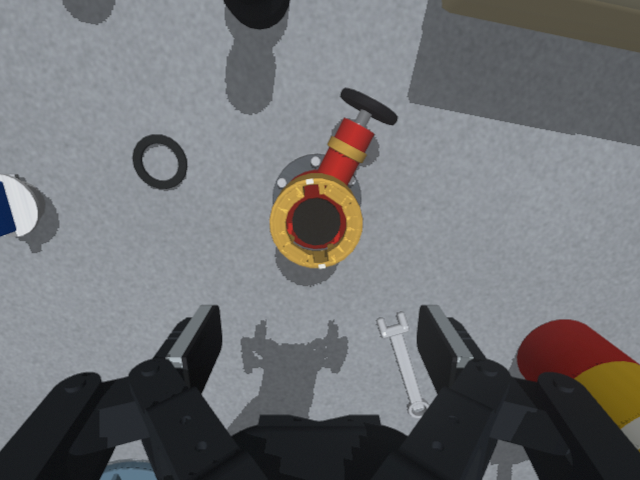

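View pics/w_valve2.png

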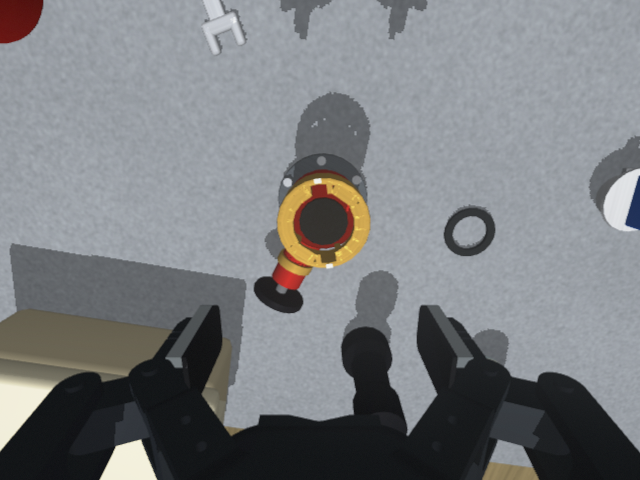

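View pics/w_cap1.png

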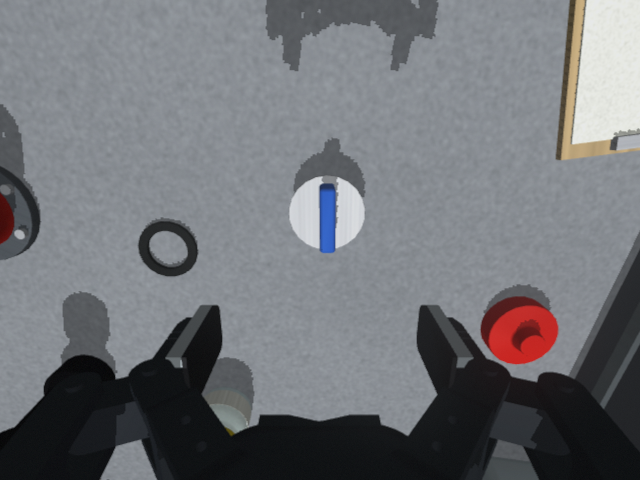

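The wrist views are clear. In w_valve1 the collar is centred at (316,222), with dashes at about (310,181) and (322,267) and slots just inside them. In w_valve2 the collar is at (323,222), with slots at about (318,190) and (328,257). In w_cap1 the cap's flange is at (327,213), with the wing running vertically. Now I measure them.

Run:
```python
from h import *
import pickle
def big(m):
    n,l,s,c=cv2.connectedComponentsWithStats(m.astype(np.uint8)); return l==1+np.argmax(s[1:,4])
def angd(p,q): return np.degrees(np.arctan2(*(p-q)[[1,0]]))
for n in ['w_valve1','w_valve2']:
    d=pickle.load(open(n+'.pkl','rb')); C=cloud(d,d['pose']); h=cv2.cvtColor(d['frame'],cv2.COLOR_RGB2HSV);H,S,V=[h[...,i].astype(int) for i in range(3)]
    near=np.hypot(C[...,0]-.577,C[...,1]+.198)<.06
    top=near&(abs(C[...,2]-.118)<.004)
    P=C[top]; e=cv2.minEnclosingCircle(P[:,:2].astype(np.float32)); print(n,'top z',np.median(P[:,2]),'enclosing',e)
    seal=big(near&(V<60)&(abs(C[...,2]-.109)<.006)); c,_=cv2.findContours(seal.astype(np.uint8),0,1); (u,v),ax,_=cv2.fitEllipse(max(c,key=len)); s=ray(d,u,v,.109)
    print(' seal',(u,v),ax,s,np.median(C[seal],0))
    w=near&(S<60)&(V>170)&(C[...,2]>.09)
    nn,l,st,cc=cv2.connectedComponentsWithStats(w.astype(np.uint8)); D=[]
    for i in range(1,nn):
        if st[i,4]>=3:
            print('  dash',st[i],cc[i].round(1),np.median(C[l==i],0).round(4)); D.append((st[i,4],ray(d,*cc[i],.117)))
    D=[q for _,q in sorted(D,key=lambda t:-t[0])[:2]]
    if len(D)==2: print(' dash line',angd(D[0],D[1])%180, 'mid',(D[0]+D[1])/2,'sep',np.linalg.norm(D[0]-D[1]))
    hw=np.hypot(C[...,0]-.68,C[...,1]+.235)<.045
    hw=big(hw&(V<50)&(C[...,2]>.03)&(C[...,2]<.1)); m=C[hw].mean(0); print(' wheel',m,'ang',angd(m,s))
d=pickle.load(open('w_cap1.pkl','rb')); C=cloud(d,d['pose']); h=cv2.cvtColor(d['frame'],cv2.COLOR_RGB2HSV);H,S,V=[h[...,i].astype(int) for i in range(3)]
near=np.hypot(C[...,0]-.516,C[...,1]-.142)<.06
b=big(near&(H>105)&(H<130)&(S>120)); print('wing',np.median(C[b],0))
t=b&(C[...,2]>.057); P=np.array([ray(d,u,v,.061)[:2] for v,u in np.argwhere(t)],np.float32); print('top',cv2.minAreaRect(P), np.median(C[t],0))
f=near&(S<60)&(abs(C[...,2]-.031)<.004); print('flange',np.median(C[f],0),cv2.minEnclosingCircle(C[f][:,:2].astype(np.float32)))
cv2.imwrite('pics/zoom.png',cv2.resize(pickle.load(open('w_valve1.pkl','rb'))['frame'][165:285,256:376,::-1],(600,600)))
```

```text
w_valve1 top z 0.11683337411481093 enclosing ((0.5768088102340698, -0.19470393657684326), 0.041145388036966324)
 seal (315.8191833496094, 221.0867919921875) (45.58869552612305, 46.161983489990234) [ 0.57771094 -0.19436448  0.109     ] [ 0.5774226  -0.19439922  0.10792103]
  dash [306 179   8   6  38] [309.2 181.1] [ 0.6129 -0.1826  0.1172]
  dash [318 264   8   4  27] [321.6 265.6] [ 0.54   -0.2064  0.1174]
  dash [170 358  11   5  40] [175.4 359.5] [ 0.5795 -0.1504  0.3107]
  dash [458 358   2   4   4] [458.5 359.5] [ 0.5952 -0.2398  0.3106]
 dash line 152.76995249309564 mid [ 0.51376619 -0.13167929  0.117     ] sep 0.22294542432658765
 wheel [ 0.68151939 -0.22402856  0.07270338] ang -15.947700800424354
w_valve2 top z 0.11668649622644758 enclosing ((0.5759295225143433, -0.1942880004644394), 0.041050590574741364)
 seal (323.16802978515625, 220.7190399169922) (45.50305938720703, 46.19526672363281) [ 0.57500378 -0.19496722  0.109     ] [ 0.5754105  -0.19492091  0.10776405]
  dash [314 178   8   6  35] [317.2 180.5] [ 0.5396 -0.2064  0.1172]
  dash [326 263   7   5  28] [329.2 265.4] [ 0.6129 -0.1827  0.1172]
 dash line 17.91380817567554 mid [ 0.5763246  -0.19459387  0.117     ] sep 0.07701997360520528
 wheel [ 0.67828924 -0.22689398  0.06717119] ang -17.176994238378498
wing [0.5093442  0.14634039 0.05940895]
top ((0.5115411281585693, 0.1465710550546646), (0.05658282712101936, 0.012262719683349133), 10.703411102294922) [0.51084562 0.14674541 0.05946465]
flange [0.50977666 0.14304542 0.02970176] ((0.5123290419578552, 0.14749577641487122), 0.03600421920418739)
```

View pics/zoom.png

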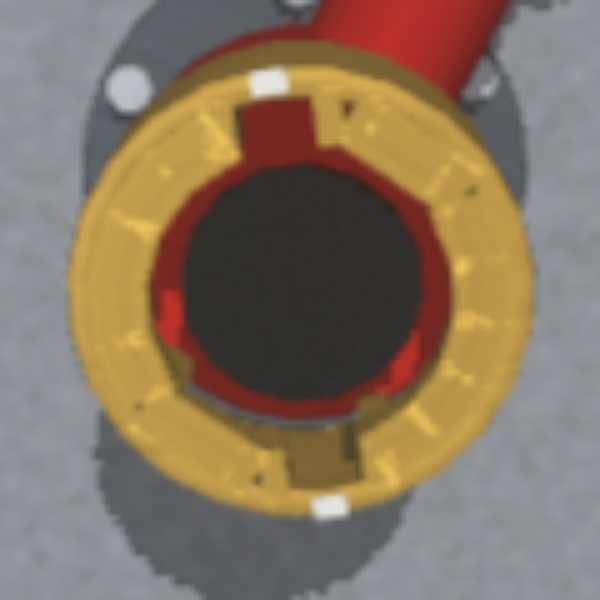

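The slot line is at 18.0° world, and the valve x axis at about -16.5°. That puts the slots 34.5° anticlockwise, inside the stated 6 to 36°. Checks against the given sizes:

| Measurement | Found | Given |
|---|---|---|
| Collar radius | 41.1 mm | 41 mm |
| Collar top height | 117 mm | 118 mm |
| Wing | 57 × 12 mm | 58 × 14 mm |
| Flange radius | 36.0 mm | 36 mm |

Grasp next.

Run:
```python
from h import *
import pickle
a=100.7;c=[.5128,.147]
arm.move_pose(c+[.12],rv(a))
print(arm.servo_line(c+[.053],v=.06,guard=8), arm.get_position(), arm.get_ft_force())
arm.grab(80); print('w',arm.get_width(),arm.get_position(),arm.get_ft_force())
arm.servo_line(c+[.25],v=.15); print(arm.get_width(),arm.get_ft_force(),arm.get_ft_torque(),arm.get_clock())
d=wrist(); save('w_held',d['frame']); pickle.dump(d,open('w_held.pkl','wb'))
```

```text
False [0.51317913 0.14702422 0.0534156 ] [-1.29585065  0.3337273   1.25841414]
w 0.012737821398927629 [0.51301554 0.14702426 0.05319426] [-1.02317281 -0.31175477  1.60421609]
0.012535308529424681 [ 0.31637635 -0.25874325 -1.21887854] [-0.01893198  0.04988591 -0.02432742] 11.2
```

View pics/w_held.png

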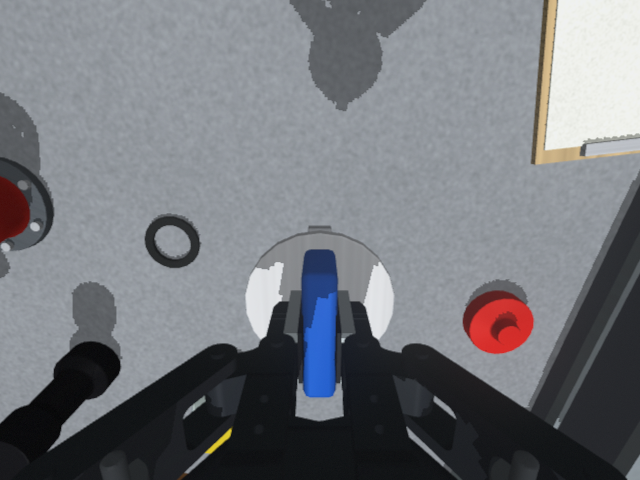

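The cap is held with its wing between the pads, spanning u 302 to 337 and v 250 to 397. The width reading is 12.5 mm, against a 14 mm wing. I'll measure the cap's offset in the tool.

Run:
```python
from h import *
import pickle
d=pickle.load(open('w_held.pkl','rb')); d['pose']=d['T_tool_cam']
h=cv2.cvtColor(d['frame'],cv2.COLOR_RGB2HSV);H,S,V=[h[...,i].astype(int) for i in range(3)]
b=(H>105)&(H<130)&(S>120); C=cloud(d,d['pose']); P=C[b]; print('wing',P.min(0),P.max(0))
r,c=np.where(b); print(r.min(),r.max(),c.min(),c.max())
# outline at the bottom edge of top (near, v max): top edge height -0.008
for v in (r.min(),r.max()): 
    uu=c[r==v].mean(); print(v,uu,ray(d,uu,v,-.008), ray(d,uu,v,-.007),C[v,int(uu)])
P=C[(S<70)&(V>90)&(abs(C[...,2]-.022)<.006)&(abs(C[...,0])<.05)&(abs(C[...,1])<.06)]
print('flange z',np.median(P[:,2]),cv2.minEnclosingCircle(P[:,:2].astype(np.float32)))
T=P
A=np.c_[P,np.ones(len(P))]
m=abs(P[:,2]-np.median(P[:,2]))<.004
k=np.linalg.lstsq(np.c_[P[m][:,:2],np.ones(m.sum())],P[m][:,2],rcond=None)[0]; print('tilt',k)
t=b&(C[...,2]<-.004); Q=C[t]; print('top',cv2.minAreaRect(Q[:,:2].astype(np.float32)),np.linalg.lstsq(np.c_[Q[:,:2],np.ones(len(Q))],Q[:,2],rcond=None)[0])
```

```text
wing [-0.28038016 -0.08077337 -0.12251271] [0.00673259 0.26432696 0.25098714]
250 421 37 337
250 319.0 [-0.0003673  -0.03902286 -0.008     ] [-0.00036732 -0.03865826 -0.007     ] [-0.00036783 -0.0288309   0.01995434]
421 40.0 [-0.11984507  0.03875939 -0.008     ] [-0.12088844  0.03980323 -0.007     ] [-0.27385058  0.19283299  0.13960293]
flange z 0.023392356159804867 ((-0.0001811763650039211, -0.0003214135649614036), 0.03606477379798889)
tilt [-0.00278667 -0.00440851  0.02337322]
top ((-5.430355668067932e-05, -0.02628670260310173), (0.013704332523047924, 0.10896294564008713), 0.5289040207862854) [ 0.03068503  0.14464565 -0.00644961]
```

The flange is centred within 0.4 mm of the tool axis and level. Now I carry it over the mouth, check, and go in slowly under a force guard.

Run:
```python
from h import *
import pickle
a=108.0;c=[.5763,-.1945]
arm.move_pose(c+[.25],rv(a)); 
arm.servo_line(c+[.190],v=.08); arm.hold(.3)
f0=arm.get_ft_force(); print(arm.get_position(),f0,arm.get_clock())
d=wrist(); save('w_over',d['frame'])
s=get_image('side'); save('s_over',s['frame'][180:330,300:500].repeat(4,0).repeat(4,1))
for z in (.164,.1595,.155):
    g=arm.servo_line(c+[z],v=.025,guard=15); arm.hold(.15)
    print(z,g,arm.get_position().round(4),(arm.get_ft_force()-f0).round(2),arm.get_ft_torque().round(2))
    if g: break
print(arm.get_clock())
```

```text
[ 0.57649737 -0.19464198  0.19046259] [ 0.28787398  0.26493393 -1.51263531] 13.7583
0.164 False [ 0.5764 -0.1946  0.1642] [ 0.57 -0.4   0.81] [-0.   -0.01  0.01]
0.1595 False [ 0.5767 -0.1947  0.1599] [ 1.21 -0.13  3.01] [-0.08 -0.2   0.01]
0.155 False [ 0.5766 -0.1947  0.1554] [ 0.01 -0.49  6.18] [-0.08 -0.19 -0.01]
16.1667
```

View pics/w_over.png

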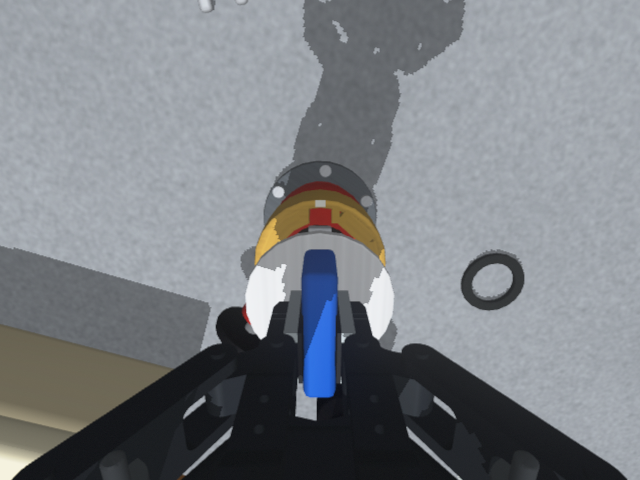

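View pics/s_over.png

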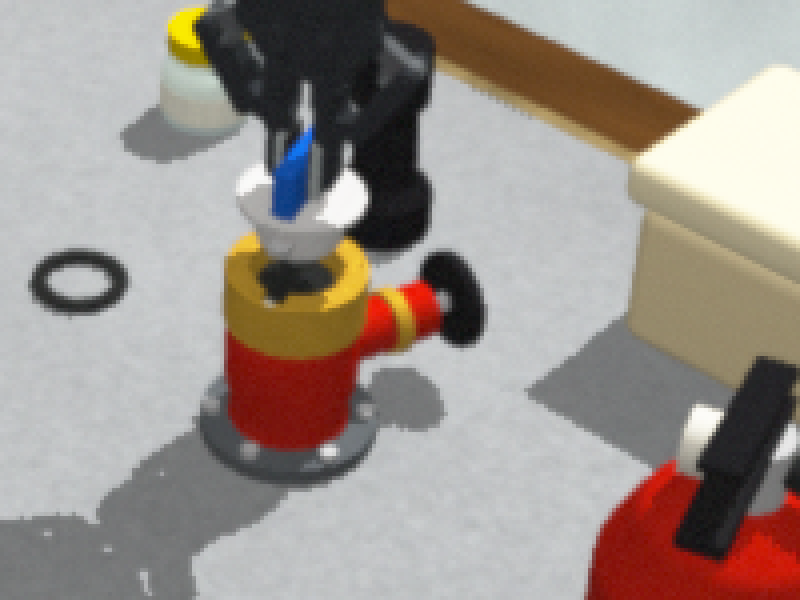

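The wrist view shows the slot at (319,217), in line with the wing, and the side view shows the cap centred over the collar. At TCP height 0.155 only the spring resists (6.2 N), so the lugs are in the slots. I'll push on to about 94 mm and then twist in small steps.

Run:
```python
from h import *
c=[.5763,-.1945]; f0=np.array([.288,.265,-1.51])
for z in (.1505,.148,.147,.146):
    g=arm.servo_line(c+[z],v=.02,guard=20); arm.hold(.2)
    F=arm.get_ft_force()-f0; print(z,g,arm.get_position().round(4),F.round(2),arm.get_ft_torque().round(2))
    if g or F[2]>15: break
print(arm.get_clock(),arm.get_width())
```

```text
0.1505 False [ 0.5767 -0.1947  0.1514] [-0.88  0.19  9.3 ] [ 0.02  0.05 -0.07]
0.148 False [ 0.5767 -0.1947  0.1491] [-2.21  0.51 11.65] [ 0.05  0.2  -0.08]
0.147 False [ 0.5767 -0.1947  0.1483] [-2.32  1.38 12.49] [ 0.09  0.23 -0.01]
0.146 False [ 0.5767 -0.1947  0.1474] [-2.06  0.44 13.04] [0.14 0.28 0.03]
18.1167 0.01221517901053711
```

Run:
```python
from h import *
c=[.5762,-.1944]; f0=np.array([.288,.265,-1.51])
arm.servo_line(c+[.1453],v=.02,guard=20); arm.hold(.2)
F=arm.get_ft_force()-f0; print(arm.get_position().round(4),F.round(2),arm.get_ft_torque().round(2),arm.get_clock())
for a in (106,103,98,92):
    g=arm.servo_line(c+[.1453],rot=rv(a),v=.02,guard=20); arm.hold(.15)
    p=arm.get_position(); T=R.from_rotvec(arm.get_ee_rot()).as_matrix()
    print(a,g,p.round(4),np.degrees(np.arctan2(T[1,0],T[0,0])).round(2),(arm.get_ft_force()-f0).round(2),arm.get_ft_torque().round(2),arm.get_clock())
    if g: break
```

```text
[ 0.5767 -0.1947  0.1468] [-1.56  1.14 13.28] [ 0.15  0.26 -0.02] 18.5667
106 False [ 0.5768 -0.1947  0.1469] 106.0 [-1.37  0.04 12.96] [ 0.11  0.26 -0.03] 18.9667
103 False [ 0.5769 -0.1948  0.147 ] 102.99 [-0.69  0.16 12.79] [ 0.06  0.22 -0.09] 19.3667
98 False [ 0.577  -0.1949  0.147 ] 97.99 [-1.14  1.1  13.01] [ 0.03  0.17 -0.14] 19.7667
92 False [ 0.5771 -0.195   0.1471] 91.99 [-0.58  0.37 12.48] [-0.01  0.13 -0.12] 20.175
```

The cap turns freely: moment 0.14 Nm and no rise in force after 16°. So the lugs are under the lip. Continuing to the pockets.

Run:
```python
from h import *
c=[.5761,-.1943]; f0=np.array([.288,.265,-1.51])
for a in (86,80,74,70,68,66,65,64,63):
    g=arm.servo_line(c+[.1453],rot=rv(a),v=.02,guard=20); arm.hold(.15)
    p=arm.get_position(); T=R.from_rotvec(arm.get_ee_rot()).as_matrix()
    m=arm.get_ft_torque()
    print(a,g,p.round(4),np.degrees(np.arctan2(T[1,0],T[0,0])).round(2),(arm.get_ft_force()-f0).round(2),m.round(2),arm.get_clock())
    if g or abs(m[2])>.7: break
print(arm.get_width())
d=wrist(); save('w_tw',d['frame'])
```

```text
86 False [ 0.5771 -0.195   0.1471] 85.99 [-0.39 -0.5  12.51] [-0.02  0.09 -0.07] 20.5833
80 False [ 0.577  -0.195   0.1471] 79.99 [-0.34 -0.06 13.5 ] [-0.04  0.1  -0.08] 20.9917
74 False [ 0.5771 -0.195   0.1471] 73.99 [ 0.74  0.58 13.52] [-0.08  0.06 -0.07] 21.4
70 False [ 0.5771 -0.195   0.1471] 69.99 [-1.03 -0.21 13.25] [-0.04  0.11 -0.1 ] 21.8
68 False [ 0.5771 -0.195   0.1471] 68.0 [-0.02 -0.2  13.13] [-0.02  0.09 -0.05] 22.2
66 False [ 0.577  -0.195   0.1471] 65.99 [-1.29 -0.12 13.61] [-0.09  0.17 -0.02] 22.6
65 False [ 0.5771 -0.195   0.1471] 65.0 [-0.56 -0.98 12.93] [-0.05  0.13  0.02] 23.0
64 False [ 0.5771 -0.1949  0.1471] 64.02 [-0.7  -0.07 12.31] [-0.03  0.1   0.12] 23.4
63 False [ 0.5772 -0.1948  0.1471] 63.09 [ 0.42 -0.46 12.93] [-0.01  0.03  0.66] 23.8
0.013163672551643888
```

View pics/w_tw.png

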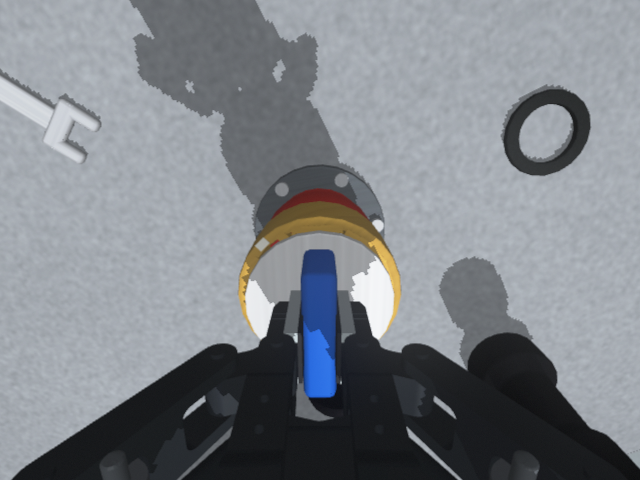

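The stop shows at about 63.5° (moment 0.66 Nm), where it was expected. I back off to the pocket middle and let it up until the lip carries the spring.

Run:
```python
from h import *
c=[.5761,-.1943]; f0=np.array([.288,.265,-1.51])
arm.servo_line(c+[.1453],rot=rv(65.8),v=.02,guard=20); arm.hold(.15); print(arm.get_ft_torque().round(2))
for z in (.147,.1485,.1495,.1502,.1509,.1516,.1523):
    arm.servo_line(c+[z],v=.02,guard=25); arm.hold(.2)
    F=arm.get_ft_force()-f0
    print(z,arm.get_position().round(4),F.round(2),arm.get_ft_torque().round(2),arm.get_clock())
    if F[2]<2.5: break
```

```text
[0.01 0.03 0.11]
0.147 [ 0.5771 -0.1948  0.1486] [ 0.7  -0.42 12.18] [-0.04 -0.06  0.05] 24.7
0.1485 [ 0.5771 -0.1948  0.15  ] [ 1.77 -0.5  10.83] [-0.04 -0.14  0.08] 25.15
0.1495 [ 0.5771 -0.1948  0.1508] [ 1.47 -0.51  9.23] [-0.11 -0.22  0.08] 25.6
0.1502 [ 0.5771 -0.1948  0.1515] [1.06 0.09 9.63] [-0.08 -0.21  0.07] 26.05
0.1509 [ 0.5771 -0.1948  0.152 ] [2.77 0.01 8.91] [-0.11 -0.28  0.08] 26.5
0.1516 [ 0.5771 -0.1948  0.1521] [ 5.03 -2.19  3.61] [-0.36 -0.77  0.09] 26.95
0.1523 [ 0.577  -0.1948  0.1522] [ 6.68 -2.21  1.32] [-0.46 -1.07  0.05] 27.4
```

The rise stopped dead at TCP z 0.1522 and the spring load went to the lip. That is about 5 mm above the pushed-in level, so the lugs are in the pockets. I'll relieve the side load, let go, retreat and look.

Run:
```python
from h import *
import pickle
c=[.5765,-.1946]
arm.servo_line(c+[.151],v=.02,guard=25); arm.hold(.2); print(arm.get_ft_force(),arm.get_ft_torque())
arm.let_go(); print(arm.get_width(),arm.get_position())
arm.servo_line([.577,-.1948,.28],v=.1); arm.hold(.3); print(arm.get_position(),arm.get_ft_force(),arm.get_clock())
d=wrist(); save('w_fin',d['frame']); s=get_image('side'); save('s_fin',s['frame'][180:330,300:500].repeat(4,0).repeat(4,1))
C=cloud(d,d['pose']); h=cv2.cvtColor(d['frame'],cv2.COLOR_RGB2HSV);H,S,V=[h[...,i].astype(int) for i in range(3)]
near=np.hypot(C[...,0]-.577,C[...,1]+.195)<.05
f=near&(S<60)&(abs(C[...,2]-.128)<.007); P=C[f]; print('flange z',np.median(P[:,2]),cv2.minEnclosingCircle(P[:,:2].astype(np.float32)),np.linalg.lstsq(np.c_[P[:,:2],np.ones(len(P))],P[:,2],rcond=None)[0])
w=near&(H>105)&(H<130)&(S>120)&(C[...,2]>.15); print('wing top z',np.median(C[w][:,2]),cv2.minAreaRect(C[w][:,:2].astype(np.float32)))
g=near&(H>14)&(H<28)&(S>120)&(C[...,2]>.113); print('collar z',np.median(C[g][:,2]))
```

```text
[ 2.00077834 -0.95677013  7.68281335] [-0.08336863 -0.3310781   0.02957737]
0.08536564447525433 [ 0.57646089 -0.19458298  0.15092895]
[ 0.5769198  -0.19477463  0.27967914] [ 0.14769499 -0.63194927 -0.56760278] 30.2917
flange z 0.1287710244993024 ((0.5770473480224609, -0.19459065794944763), 0.03600925952196121) [-0.00015134  0.00051711  0.12895427]
wing top z 0.15855679567609107 ((0.5762355327606201, -0.19462850689888), (0.01248322706669569, 0.05658319965004921), 65.35041046142578)
collar z 0.11666277499528455
```

View pics/w_fin.png

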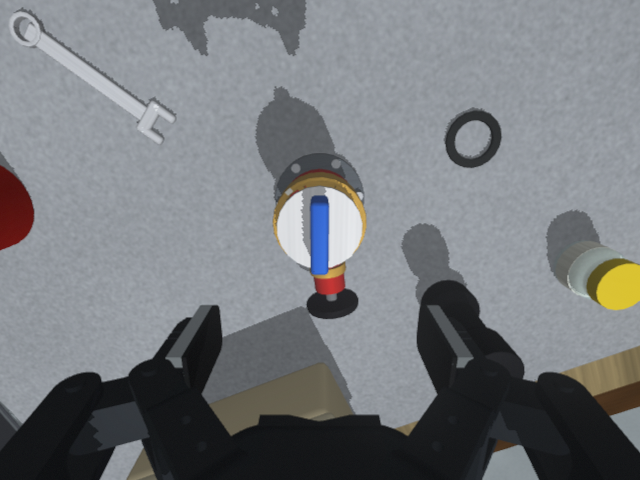

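View pics/s_fin.png

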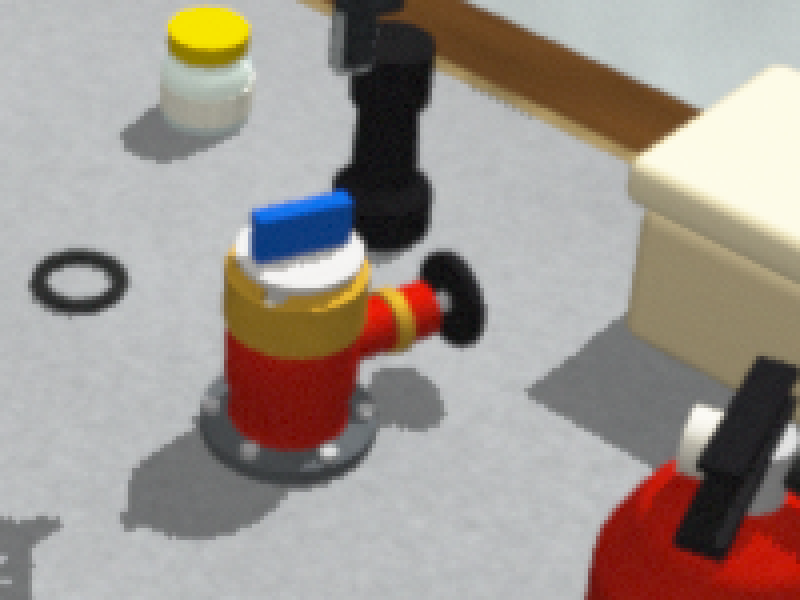

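The wrist view shows the cap centred on the collar at (320,228) with the gripper open and clear. The side view shows it sitting level. Flange top is 12.1 mm above the collar top (expected 7 + 5 = 12 mm), so the cap is at the 99 mm lock level. Handing in.

```bash
python3 -c "
from h import *
print(order.sign_off(), arm.get_clock())"
```

```text
the job is handed in; nothing more can be done
the job is handed in; nothing more can be done
```

The bayonet cap is on the red valve and, by every check I made, locked. I handed the job in at about 30 s of the 64 s allowed; sign-off gives no verdict.

**What I did:** I saw the slots in the wrist views at 18° world, about 34.5° from the valve's x axis. I gripped the wing, lowered the cap into the slots and pushed it in to about 94 mm. I then twisted it clockwise until I felt the stop at about 44.5°, backed off to the pocket middle, let it up and released it. The highest force I read was about 14 N.

**Last checks:**
- **Rise:** it stopped dead about 5 mm above the pushed-in level, with the spring load passing to the lip.
- **Height:** after release the flange top was 12.1 mm above the collar top (12 mm expected), so the cap is at about 99 mm.
- **Position:** the cap was level and within about 1 mm of the valve's axis.
- **Clearance:** the gripper was open and about 13 cm above its release height. The other things in the last two pictures looked unmoved, but I did not measure them, and the plain red cap was out of view.

**Small disagreements:**
- **Camera heights:** they read about 1.3 mm low throughout, so I compared heights relative to the collar.
- **Finger width:** it read about 12.5 mm on the 14 mm wing.
- **TCP under load:** it stood up to about 1.8 mm above the commanded height, so I judged depth by force and the measured position.

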